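Shut off the press's air line in the print studio

ROBOT

A 6-joint arm with a two-finger parallel gripper is mounted at the origin on the work surface. World frame = base frame: x ahead of the robot, y to its left, z up, the work surface at z = 0. Lengths are in mm, angles in degrees, forces in N, time in s.
With the tool pointing down it reaches from about 250 to 775 mm from the base axis. Payload 8.9 kg.
Tool frame: the origin (TCP) lies midway between the tips of the shut fingers; the grasp point (between the pads) lies 19 mm behind it (bot.pinch_z is the distance from the TCP to the grasp point, in mm); z points along the fingers, y is the line along which they close (so a half turn about z gives the same grasp; the last joint's range is limited). The gripper opens to 85 mm and grips with 20 to 120 N. Pads are 22 mm wide; open, the fingers measure 114 mm over their backs; the gripper's body (76 mm by 85 mm) begins 54 mm behind the grasp point. The pads swing forward as they close: fully open they stand 13 mm farther back than shut.
Start: joints at [66.904, 16.656, -8.789, 64.555, 0, 82.019], TCP at [136.888, 506.839, 231.305] pointing down, gripper open.
Joint ranges: [-144.48, 144.48], [-52.06, 99.96], [-74.48, 78.29], [-112.23, 115.85], [-86.99, 84.42], [-180, 180]. Speed limits (degrees/s): [127.2, 127.2, 159.86, 180, 180, 180].

INTERFACE

Orientations are given as a 3x3 rotation matrix whose columns are the frame's x, y, z axes.
In Python, from bench import bot, read_camera, masks_of gives the robot as it stands. The module is installed in compiled form; this text tells all that it offers.
- The arm moves only by the tool send_rows, never from a script. Its argument "plan" is a list of rows, each a list of 3 entries, a list of its own where there are three numbers: the shift along the world's x, y, z in m, then the turn about the world's z in degrees, then the closure, from 0 (fully open) to 1 (shut). In form: [[[x, y, z], roll, fingers], ...]. A call has 1 to 10 rows; each row shifts and turns the commanded pose from where the row before left it; what a row does not reach is not made up. A row lasts 1/8 s, in which the tool goes at most 62.5 mm and 10.7 degrees, less where a joint would pass 70% of its speed; a pose out of reach is approached as far as the arm can. A call with a gripper value outside its range is refused whole. The fingers move at their own pace and stop on an object; "newtons" is the grip in N (left out, the last holds). Time passes only in rows, so rows that do not move let the fingers close. It gives the time, the measured TCP pose, the force, the opening and the grip force at its end, in the units of the state.
- bot.observe(): the state, without advancing time (a new reading comes with each control period).
- read_camera(name): name is "scene" or "top"; returns a dict with "pixels" (384x512x3 uint8, red, green, blue), "vfov" (degrees; the focal length in pixels is half the picture's height over the tangent of half this angle, whatever the lens; pixels are square), "cx", "cy" (the principal point, pixels), "R" (3x3) and "t" (3): a world point X has camera coordinates R X + t. Camera axes: x right, y down, z forward; pixel columns grow to the right and rows downward; lengths in mm; the calibration is good to about 2 mm. A picture is of the moment at which its call begins. There is no depth.
- bot.close_job(): hands the job in; it is judged then, once.
Trained networks look in the newest picture that a camera, given by its name, has taken for a name from the list of things; names that differ only in an ending like _2 or _b are one class to them, and where a whole thing is asked for, a point or a joint stands for the part that bears it (a point fixed in the world has none). Each returns a list of dicts, best first, with "p" (0 to 1); they miss things now and then, are a little off and sometimes report something else, mostly with a low value. They report only what shows in the picture. A call takes as long as a camera call.
- masks_of(camera, query): "pixels" (384x512 bool, what is visible of it) and "bbox" ([left, top, width, height] in pixels, round what is visible of it).
The state is a dict: "clock": time; "qpos": joint angles; "qd": joint speeds; "joint_efforts": joint torques, N m; "ee_pos": TCP position; "tool_rot": TCP orientation; "contact_force": force on the tool from outside, world axes, zero at the start; "wrist_torque": the same for the moment, N m; "gripper_width": opening from 0.0 (shut) to 1.0 (fully open); "gripper_force": force on a finger pad.
Only numpy, scipy, OpenCV 4.12 (cv2) and the standard library are available. Lean on these libraries where they do the work, as an engineer would, in place of code of your own. Each camera call takes 0.05 s, during which the arm holds its last target. There are 200 camera calls.

TASK

Shut off the air to the press: push the cover of the valve box all the way back along its rails, without lifting it, to uncover the two valve handles. Then push the handle that has the big round tag on its pivot clockwise a quarter turn, until it lies square across its pipe, fully shut. Leave the other handle and everything standing around as they are.

Things in the scene. Friction and masses are not known exactly. Their poses are not given: they have to be found in the camera images.
- box: Grey valve box fixed to the bench, 320 x 320 mm; origin under its centre, x from front to rear, y to its left, z up. Open well in front (inside x -140 to 0, y -140 to 140, floor at 4 mm), closed deck behind. Cover rails at 85 mm; guide lips and end stops rise to 95 mm. A ledge 45 mm high along its left side (y 160 to 240) has things standing on it.
- cover: Loose flat aluminium cover, 150 (x) x 300 (y) x 6 mm, 0.3 to 0.65 kg, on the rails between the guide lips (about 3 mm play each side). Origin at the centre of its underside, axes as the box's. It starts over the well (origin at box x -68 to -50 mm) and meets the rear stop at box x = +73 mm. A few newtons slide it.
- ridge (a point): Centre of the black push ridge standing on the middle of the cover: 16 (x) x 120 (y) mm, 25 mm tall; this point lies half-way up it, 18.5 mm above the cover's underside (the cover's top face is 12.5 mm below this point).
- tagged_pivot (a point): On the pivot axis of the marked valve, at mid-thickness of its handle, 67 mm above the bench. It is the left or the right one in the well; pivots 110 mm apart in y. Flat steel handle 12 mm wide, 62 to 72 mm above the bench, reaching 70 mm from the pivot; a tag disc 34 mm across, 5 mm thick lies on top at the pivot. The pipe below, along box x, is 41 mm high (45 mm at fittings).
- tagged_tip (a point): The free end of the marked handle, 70 mm from its pivot, same height. Open, it points to the front of the box (box -x); shut, to the box's left (+y).
- tagged_handle (a joint): Turn of the marked handle, rad: 0 open (handle points along box -x), grows clockwise seen from above, 1.571 shut against its stop (handle points along box +y). Starts between 0 and 0.25. It stays where it is left and needs about 0.12 N m to turn (about 3 N at 45 mm).
- plain_pivot (a point): On the pivot axis of the other valve, which is the same but has only a 12 mm nut instead of the tag disc; 67 mm above the bench.
- plain_tip (a point): The free end of the other handle, 70 mm from its pivot.
- plain_handle (a joint): Turn of the other handle, same sense; starts between 0 and 0.12 and is to be left alone.
- ink_tin: Ink tin, 56 mm across, 36 mm tall, on the box's ledge, origin under its centre.
- stamp_a: Turned wooden stamp, 44 mm across, 54 mm tall, on the box's ledge, origin under its centre.
- stamp_b: Turned wooden stamp, 52 mm across, 54 mm tall, on the bench right (-y) of the box, origin under its centre.
- tape: Roll of tape lying flat, 84 mm across, 25 mm tall, on the bench right (-y) of the box, origin under its centre.
- brayer: Ink roller lying on the bench, about 190 mm long, 40 mm tall, far right; origin on the bench near its middle.
- scraper: Spatula (flat blade, round handle) lying on the bench at the left, roughly along x; origin on the bench, about mid-length.
- ink_bottle: White ink bottle, 56 mm across, 130 mm tall, at the left; origin under its centre.

How it is judged:
By the outcome, as a careful person would: the job done as asked, in the order asked, and still so for the second after the job is handed in, with the robot touching nothing.
It also fails if it takes over 51 s, if anything falls off the work surface, if the arm or the gripper's body presses on something with over 40 N, if the wrist force passes 120 N, or if a joint passes its speed limit or range.

## Working session

There is one attempt and no reset: what is moved stays moved. The work goes in short steps, Python scripts to look and compute and a tool call to move; the robot and the scene stay as the last step left them, time stands still between calls to the robot, and variables do not carry over. Pictures are saved under pics/ and viewed, at most 10 in all, crops included, and the job is handed in when it is done.

Besides the shell and the picture viewer there is one more tool, called after "Call:" in YAML: its name, and indented under it one key for each argument. send_rows: Moves the arm, as the interface text tells. Its arguments: {"type":"object","properties":{"plan":{"type":"array","items":{"type":"array"}},"newtons":{"type":"number"}},"required":["plan"]}

```bash
mkdir -p pics; cat > h.py <<'E'
import numpy as np, cv2
from bench import bot, read_camera, masks_of
def K(c):
    f=192/np.tan(np.radians(c["vfov"])/2); return f
def ray(c,u,v,z):
    f=K(c);R=np.array(c["R"]);t=np.array(c["t"])
    d=R.T@np.array([(u-c["cx"])/f,(v-c["cy"])/f,1]);o=-R.T@t
    return o+d*(z-o[2])/d[2]
def proj(c,X):
    p=np.array(c["R"])@np.array(X,float)+np.array(c["t"]);f=K(c)
    return c["cx"]+f*p[0]/p[2],c["cy"]+f*p[1]/p[2]
def save(c,n,crop=None,s=1):
    im=c["pixels"][:,:,::-1]
    if crop: l,t,w,h=crop; im=im[t:t+h,l:l+w]
    cv2.imwrite("pics/"+n,cv2.resize(im,None,fx=s,fy=s,interpolation=cv2.INTER_CUBIC))
E
python3 - <<'E'
from h import *
for n in("top","scene"):
    c=read_camera(n);save(c,n+"0.png",None,1.5)
    R=np.array(c["R"]);print(n,-R.T@np.array(c["t"]),R.round(2).tolist())
    for q,z in(("box",85),("cover",91),("ridge",116),("ink_tin",36+45),("stamp_a",99),("tape",25),("ink_bottle",130),("tagged_pivot",72)):
        for m in masks_of(n,q)[:2]:
            v,u=np.nonzero(m["pixels"]);r=cv2.minAreaRect(np.stack([u,v],1).astype(np.float32))
            print(q,round(m["p"],2),m["bbox"],ray(c,u.mean(),v.mean(),z).round(),[ray(c,*b,z)[:2].round().tolist() for b in cv2.boxPoints(r)])
print(bot.observe())
E
```

```text
top [ 396.81935741  -11.33840422 1191.8840436 ] [[0.02, -1.0, -0.02], [-0.99, -0.02, -0.16], [0.16, 0.02, -0.99]]
box 0.84 [170.2, 124.9, 158.8, 134.5] [602.  32.  85.] [[462.0, 270.0], [797.0, 197.0], [689.0, -205.0], [366.0, -116.0]]
cover 0.83 [196.1, 173.7, 114.7, 76.1] [501.  14.  91.] [[464.0, 181.0], [617.0, 147.0], [541.0, -150.0], [392.0, -110.0]]
ridge 0.82 [196.9, 169.2, 113.0, 79.7] [499.  14. 116.] [[462.0, 178.0], [611.0, 144.0], [538.0, -148.0], [392.0, -109.0]]
ink_tin 0.81 [193.3, 150.9, 20.6, 18.8] [654. 180.  81.] [[682.0, 211.0], [683.0, 154.0], [625.0, 151.0], [624.0, 208.0]]
ink_tin 0.51 [114.8, 139.8, 22.3, 21.1] [677. 406.  81.] [[690.0, 456.0], [728.0, 423.0], [669.0, 359.0], [631.0, 392.0]]
stamp_a 0.66 [195.4, 151.9, 17.0, 16.3] [649. 178.  99.] [[674.0, 204.0], [675.0, 157.0], [621.0, 154.0], [620.0, 201.0]]
stamp_a 0.49 [322.6, 187.4, 17.1, 13.2] [ 557. -202.   99.] [[578.0, -180.0], [579.0, -223.0], [538.0, -223.0], [537.0, -180.0]]
tape 0.63 [312.5, 229.6, 25.9, 30.4] [ 414. -195.   25.] [[455.0, -155.0], [456.0, -239.0], [376.0, -238.0], [374.0, -155.0
[... 1727 characters left out ...]
05,  8.20185056e+01]), 'qd': array([ 0.03277686,  0.05267333, -0.05954377, -0.07479201,  0.06329061,
        0.03126797]), 'joint_efforts': array([ 3.61205662e-05, -5.37018514e+01,  3.31641841e+01,  1.70284529e-03,
       -2.92662608e-04,  1.76235022e-05]), 'ee_pos': array([136.88900888, 506.8506715 , 231.33329854]), 'tool_rot': array([[-9.65410026e-01,  2.60736421e-01,  2.24598045e-05],
       [ 2.60736422e-01,  9.65410025e-01,  5.14410949e-05],
       [-8.27035342e-06,  5.55178378e-05, -9.99999998e-01]]), 'contact_force': array([-0.2063579 , -0.41251462, -0.25843115]), 'wrist_torque': array([-0.01262333, -0.02989795, -0.05051118]), 'gripper_force': 0.0, 'gripper_width': 0.9997526241887786}
```

View pics/top0.png

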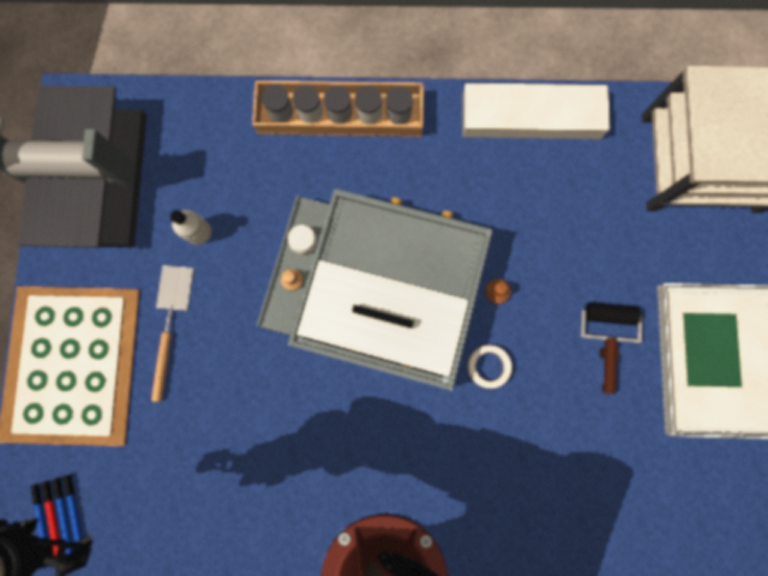

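```bash
python3 - <<'E'
from h import *
c=read_camera("top");save(c,"topc.png",(165,115,170,150),4)
E
```

```text
(no output)
```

View pics/topc.png

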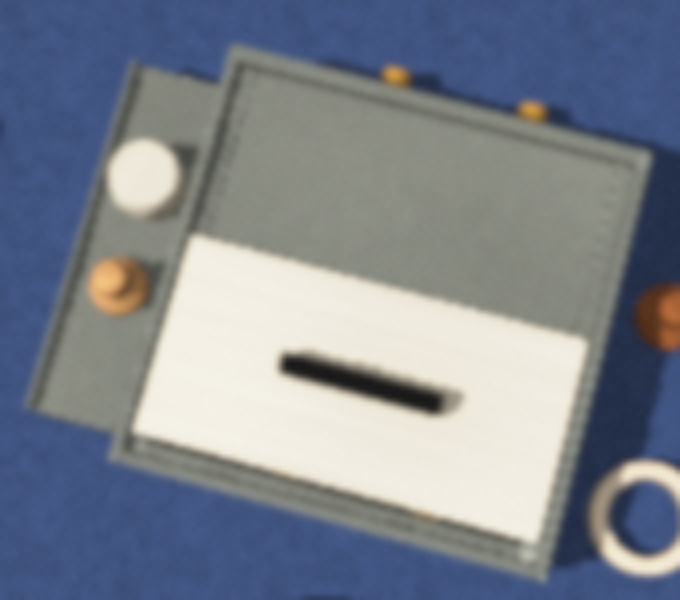

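The top crop shows the box yawed clockwise by about 14°: its corners are at crop px (235,45), (652,152), (547,580) and (110,460). The cover is at the front, with the ridge from (285,363) to (440,403). The tin and stamp_a stand on the left ledge.

```bash
python3 - <<'E'
from h import *
c=read_camera("top")
g=lambda p,z:ray(c,165+p[0]/4,115+p[1]/4,z)[:2]
P=np.array([g(p,95) for p in((235,45),(652,152),(547,580),(110,460))]);print(P.round(),P.mean(0))
B=np.array([[160,160],[160,-160],[-160,-160],[-160,160]])
M,_=cv2.estimateAffinePartial2D(B.astype(np.float32),P.astype(np.float32));print(M, np.degrees(np.arctan2(M[1,0],M[0,0])))
Cv=np.array([g(p,91) for p in((190,235),(587,340),(540,547),(132,432))]);print(Cv.round(),Cv.mean(0))
Cb=np.array([[75,150],[75,-150],[-75,-150],[-75,150]])
M2,_=cv2.estimateAffinePartial2D(Cb.astype(np.float32),Cv.astype(np.float32));print(M2, np.degrees(np.arctan2(M2[1,0],M2[0,0])))
# ridge: dark pixels in both cams
for n in("top","scene"):
    c=read_camera(n);m=masks_of(n,"cover")[0]
    im=c["pixels"].max(2);k=cv2.morphologyEx(m["pixels"].astype(np.uint8),cv2.MORPH_CLOSE,np.ones((15,15)))
    d=((im<60)&(cv2.erode(k,np.ones((5,5)))>0)).astype(np.uint8)
    v,u=np.nonzero(d);r=cv2.minAreaRect(np.stack([u,v],1).astype(np.float32))
    print(n,len(u),ray(c,u.mean(),v.mean(),108).round(1),[ray(c,*b,108)[:2].round().tolist() for b in cv2.boxPoints(r)])
E
```

```text
[[ 753.  114.]
 [ 677. -196.]
 [ 367. -120.]
 [ 444.  192.]] [560.01548279  -2.62558889]
[[ 9.69199425e-01  2.39756006e-01  5.60015480e+02]
 [-2.39756006e-01  9.69199425e-01 -2.62558937e+00]] -13.8946186077047
[[ 609.  142.]
 [ 537. -149.]
 [ 389. -115.]
 [ 464.  178.]] [499.97199579  13.81799102]
[[ 9.67617472e-01  2.38882446e-01  5.00699344e+02]
 [-2.38882446e-01  9.67617472e-01  1.44963135e+01]] -13.867708038220874
top 149 [502.   12.6 108. ] [[511.0, 70.0], [521.0, 67.0], [494.0, -42.0], [484.0, -39.0]]
scene 7 [497.  -25.7 108. ] [[500.0, -43.0], [486.0, -40.0], [512.0, 67.0], [526.0, 64.0]]
```

Call:
send_rows:
  plan:
    - [[0.032,-0.048,0],1.2,1]
    - [[0.032,-0.048,0],0,1]
    - [[0.032,-0.048,0],0,1]
    - [[0.032,-0.048,0],0,1]
    - [[0.032,-0.048,0],0,1]
    - [[0.032,-0.048,0],0,1]
    - [[0.032,-0.048,0],0,1]
    - [[0.032,-0.048,0],0,1]
    - [[0.032,-0.048,0],0,1]
    - [[0.032,-0.048,0],0,1]
  newtons: 60

```text
clock: 2.45
ee_pos: [457.8, 25.0, 231.5]
tool_rot: [[-0.971, 0.241, 0.001], [0.241, 0.971, 0.0], [-0.001, 0.0, -1.0]]
contact_force: [0.4, 1.2, 0.8]
gripper_width: 0.001
gripper_force: 0.0
```

Call:
send_rows:
  plan:
    - [[0,0,-0.05],0,1]
    - [[0,0,-0.05],0,1]
    - [[0,0,-0.02],0,1]
    - [[0,0,-0.01],0,1]
    - [[0,0,0],0,1]

```text
clock: 3.08
ee_pos: [456.9, 26.9, 101.4]
tool_rot: [[-0.971, 0.24, -0.0], [0.24, 0.971, 0.0], [0.0, 0.0, -1.0]]
contact_force: [0.9, -0.3, 0.7]
gripper_width: -0.002
gripper_force: 0.0
```

```bash
python3 - <<'E'
from h import *
c=read_camera("scene");save(c,"sc1.png",(180,100,170,150),4)
print(bot.observe()["ee_pos"],bot.observe()["contact_force"])
E
```

```text
[457.38707571  26.83657551 101.90409047] [ 0.91105611 -0.24956827 -0.20806147]
```

View pics/sc1.png

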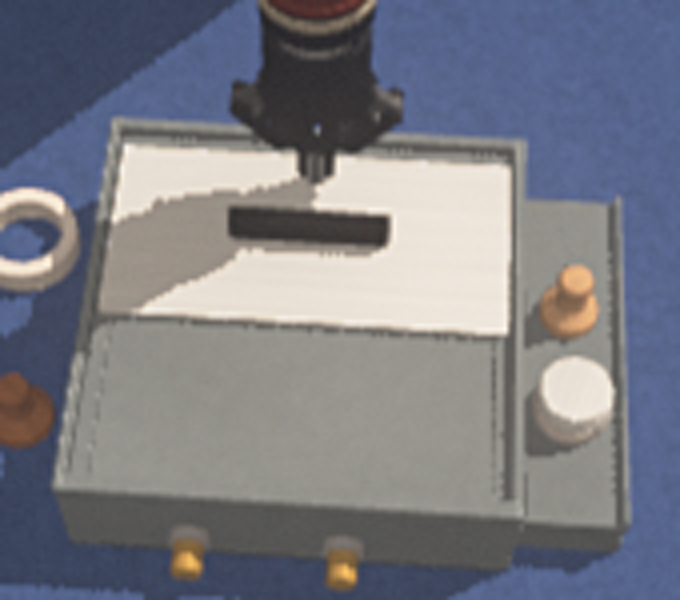

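The fingers are down just in front of the ridge (crop px 315,175), about central and clear of the cover. Next I push.

Call:
send_rows:
  plan:
    - [[0.0136,-0.0034,0],0,1]
    - [[0.0136,-0.0034,0],0,1]
    - [[0.0136,-0.0034,0],0,1]
    - [[0.0136,-0.0034,0],0,1]
    - [[0.0136,-0.0034,0],0,1]
    - [[0.0136,-0.0034,0],0,1]
    - [[0.0136,-0.0034,0],0,1]
    - [[0.0136,-0.0034,0],0,1]
    - [[0.0136,-0.0034,0],0,1]
    - [[0.0136,-0.0034,0],0,1]

```text
clock: 4.38
ee_pos: [592.7, -7.2, 101.3]
tool_rot: [[-0.971, 0.24, -0.002], [0.24, 0.971, 0.001], [0.002, -0.0, -1.0]]
contact_force: [-6.9, 2.3, 6.8]
gripper_width: 0.003
gripper_force: 3.7
```

Call:
send_rows:
  plan:
    - [[0.0068,-0.0017,0],0,1]
    - [[0.0039,-0.001,0],0,1]
    - [[0.0039,-0.001,0],0,1]
    - [[0,0,0],0,1]

```text
clock: 4.88
ee_pos: [607.7, -10.9, 101.2]
tool_rot: [[-0.971, 0.241, -0.0], [0.241, 0.971, 0.0], [0.0, -0.0, -1.0]]
contact_force: [-2.7, 0.5, 1.4]
gripper_width: -0.001
gripper_force: 1.3
```

Call:
send_rows:
  plan:
    - [[0.0029,-0.0007,0],0,1]
    - [[0.0029,-0.0007,0],0,1]
    - [[0,0,0],0,1]

```text
clock: 5.25
ee_pos: [613.8, -12.4, 101.2]
tool_rot: [[-0.971, 0.241, 0.001], [0.241, 0.971, -0.0], [-0.001, 0.0, -1.0]]
contact_force: [-1.4, -0.1, -0.7]
gripper_width: -0.004
gripper_force: 0.5
```

Call:
send_rows:
  plan:
    - [[0.0029,-0.0007,0],0,1]
    - [[0,0,0],0,1]

```text
clock: 5.5
ee_pos: [614.6, -12.8, 101.2]
tool_rot: [[-0.971, 0.241, -0.003], [0.241, 0.971, 0.0], [0.003, -0.001, -1.0]]
contact_force: [-8.0, 1.8, 4.7]
gripper_width: -0.002
gripper_force: 4.5
```

Call:
send_rows:
  plan:
    - [[0.0029,-0.0007,0],0,1]
    - [[0,0,0],0,1]

```text
clock: 5.75
ee_pos: [615.3, -13.3, 101.1]
tool_rot: [[-0.971, 0.24, -0.007], [0.24, 0.971, 0.0], [0.007, -0.001, -1.0]]
contact_force: [-18.4, 0.4, 12.8]
gripper_width: -0.004
gripper_force: 9.0
```

Call:
send_rows:
  plan:
    - [[0.0019,-0.0005,0],0,1]
    - [[0,0,0],0,1]

```text
clock: 6.0
ee_pos: [615.5, -13.5, 101.0]
tool_rot: [[-0.971, 0.24, -0.01], [0.24, 0.971, 0.001], [0.01, -0.002, -1.0]]
contact_force: [-24.0, 2.3, 17.9]
gripper_width: 0.002
gripper_force: 12.4
```

Call:
send_rows:
  plan:
    - [[-0.0097,0.0024,0],0,1]
    - [[-0.0194,0.0048,0],0,1]
    - [[0,0,0.05],0,1]
    - [[0,0,0.06],0,1]
    - [[-0.03,0.05,0.02],0,1]
    - [[-0.03,0.05,0],0,1]
    - [[-0.03,0.05,0],0,1]
    - [[-0.03,0.05,0],0,1]
    - [[-0.03,0.05,0],0,1]
    - [[-0.03,0.05,0],0,1]

```text
clock: 7.25
ee_pos: [411.7, 294.9, 231.9]
tool_rot: [[-0.971, 0.241, 0.003], [0.241, 0.971, 0.001], [-0.002, 0.002, -1.0]]
contact_force: [0.1, -1.2, 0.2]
gripper_width: 0.001
gripper_force: 0.0
```

```bash
python3 - <<'E'
from h import *
for n in("top","scene"):
    c=read_camera(n);save(c,n+"2.png",(165,115,170,150),4)
    for q,z in(("tagged_pivot",67),("tagged_tip",67),("tagged_handle",67),("plain_handle",67),("cover",91)):
        for m in masks_of(n,q)[:2]:
            v,u=np.nonzero(m["pixels"]);r=cv2.minAreaRect(np.stack([u,v],1).astype(np.float32))
            print(n,q,round(m["p"],2),m["bbox"],ray(c,u.mean(),v.mean(),z).round(),[ray(c,*b,z)[:2].round().tolist() for b in cv2.boxPoints(r)])
print(bot.observe()["ee_pos"],bot.observe()["contact_force"])
E
```

```text
top tagged_pivot 0.67 [233.5, 188.3, 18.5, 47.0] [509.  55.  67.] [[447.0, 94.0], [573.0, 56.0], [563.0, 22.0], [437.0, 60.0]]
top tagged_pivot 0.42 [267.9, 200.5, 15.8, 50.1] [479. -49.  67.] [[413.0, -20.0], [545.0, -51.0], [539.0, -79.0], [407.0, -47.0]]
top tagged_tip 0.51 [228.0, 197.8, 22.0, 24.7] [517.  58.  67.] [[489.0, 105.0], [554.0, 54.0], [534.0, 29.0], [469.0, 80.0]]
top tagged_handle 0.62 [231.4, 197.7, 18.8, 22.8] [517.  58.  67.] [[472.0, 85.0], [552.0, 62.0], [543.0, 31.0], [463.0, 54.0]]
top cover 0.6 [208.8, 133.1, 114.2, 69.4] [631. -18.  91.] [[591.0, 147.0], [742.0, 116.0], [671.0, -180.0], [524.0, -144.0]]
top cover 0.22 [192.7, 150.9, 18.1, 18.1] [650. 178.  91.] [[652.0, 216.0], [689.0, 182.0], [649.0, 140.0], [612.0, 174.0]]
scene tagged_pivot 0.61 [267.7, 146.2, 11.7, 30.7] [506.  56.  67.] [[550.0, 25.0], [452.0, 55.0], [463.0, 87.0], [560.0, 56.0]]
scene tagged_tip 0.7 [266.8, 151.6, 12.3, 22.1] [513.  57.  67.] [[537.0, 30.0], [461.0, 53.0], [472.0, 84.0], [548.0, 59.0]]
scene tagged_tip 0.32 [230.6, 143.1, 11.1, 29.3] [482. -49.  67.] [[526.0, -71.0], [427.0, -52.0], [433.0, -27.0], [532.0, -47.0]]
scene tagged_handle 0.52 [262.9, 149.5, 15.4, 22.6] [511.  58.  67.] [[527.0, 31.0], [467.0, 78.0], [488.0, 97.0], [548.0, 50.0]]
scene plain_handle 0.46 [231.3, 148.1, 10.8, 23.6] [476. -51.  67.] [[506.0, -69.0], [435.0, -49.0], [442.0, -31.0], [513.0, -52.0]]
scene cover 0.64 [200.9, 174.2, 106.2, 46.0] [636. -18.  91.] [[669.0, -181.0], [517.0, -157.0], [596.0, 151.0], [741.0, 107.0]]
scene cover 0.17 [375.5, 106.3, 34.4, 74.4] [564. 415.  91.] [[396.0, 391.0], [382.0, 459.0], [651.0, 438.0], [661.0, 377.0]]
[412.39163724 292.38663113 231.26868422] [ 0.45014596  0.27449307 -1.02407608]
```

View pics/top2.png

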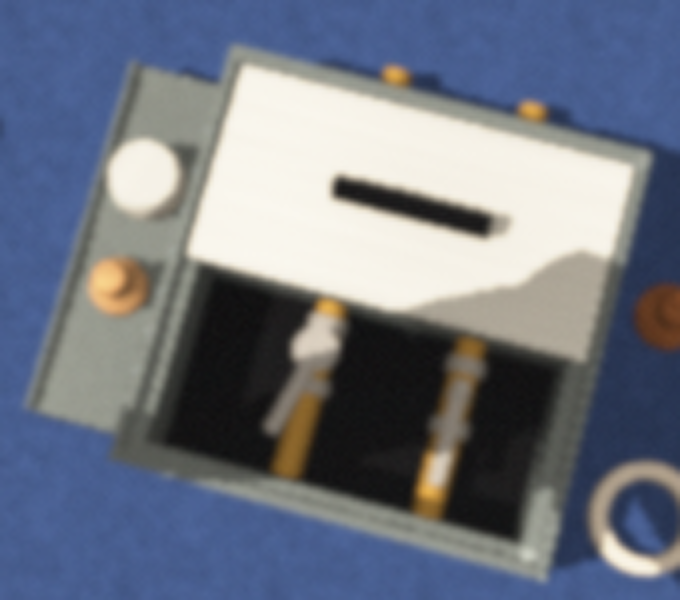

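View pics/scene2.png

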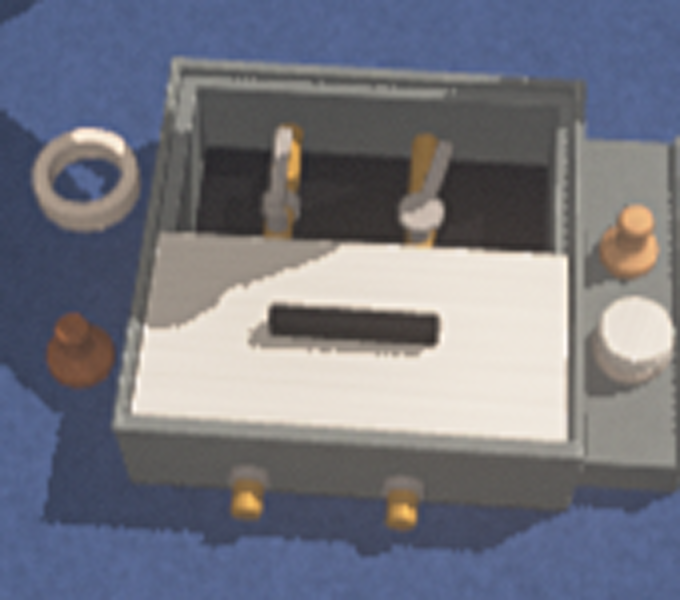

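The cover is fully back. The tagged valve is the left one: its disc is at top px (317,342) and scene px (421,213), and its tip at top (271,430). The plain handle lies along its pipe.

```bash
python3 - <<'E'
from h import *
th=np.radians(-13.9);A=np.array([[np.cos(th),-np.sin(th)],[np.sin(th),np.cos(th)]]);o=np.array([560,-2.6])
for n,L in(("top",(("piv",(317,342),77),("tip",(271,430),72),("ppiv",(463,365),72),("ptip",(437,484),72))),("scene",(("piv",(421,213),77),("tip",(444,145),72),("ppiv",(281,205),72),("ptip",(285,128),72)))):
    c=read_camera(n)
    for k,p,z in L:
        X=ray(c,165+p[0]/4,115+p[1]/4,z)[:2];print(n,k,X.round(),(A.T@(X-o)).round())
E
```

```text
top piv [534.  47.] [-38.  42.]
top tip [469.  79.] [-108.   57.]
top ppiv [520. -60.] [-25. -66.]
top ptip [433. -43.] [-114.  -69.]
scene piv [536.  48.] [-35.  44.]
scene tip [475.  78.] [-102.   58.]
scene ppiv [508. -53.] [-39. -62.]
scene ptip [438. -40.] [-109.  -66.]
```

```bash
python3 - <<'E'
from h import *
th=np.radians(-13.9);A=np.array([[np.cos(th),-np.sin(th)],[np.sin(th),np.cos(th)]]);o=np.array([560,-2.6]);p=np.array([-37,43])
W=[]
def w(f,g,r=48):
    s,c=np.sin(f),np.cos(f)
    return o+A@(p+r*np.array([-c,s])-np.array([s,c])*(6+g+11*s+14.5*c))
pts=[w(.21,12),w(.21,4)]+[w(f,0) for f in np.linspace(.3,1.571,12)]
for i,q in enumerate(pts): print(q.round(1),(q-pts[i-1]).round(1))
print(bot.observe()["ee_pos"])
E
```

```text
[476.2  38. ] [-53.3 -60.7]
[479.7  45.2] [3.5 7.2]
[481.4  53. ] [1.7 7.8]
[481.9  58.6] [0.6 5.6]
[483.3  64.3] [1.3 5.7]
[485.4  70.1] [2.1 5.7]
[488.3  75.6] [3.  5.6]
[492.2  80.9] [3.8 5.3]
[496.8  85.8] [4.6 4.8]
[502.2  90. ] [5.4 4.3]
[508.3  93.6] [6.1 3.5]
[515.   96.3] [6.7 2.7]
[522.1  98. ] [7.1 1.7]
[529.5  98.7] [7.4 0.7]
[412.22325864 292.63407482 231.30066875]
```

Call:
send_rows:
  plan:
    - [[0.0128,-0.051,0],0,1]
    - [[0.0128,-0.051,0],0,1]
    - [[0.0128,-0.051,0],0,1]
    - [[0.0128,-0.051,0],0,1]
    - [[0.0128,-0.051,0],0,1]
    - [[0,0,0],0,1]
    - [[0,0,-0.05],0,1]
    - [[0,0,-0.05],0,1]
    - [[0,0,0],0,1]

```text
clock: 9.07
ee_pos: [473.0, 38.8, 129.0]
tool_rot: [[-0.971, 0.24, -0.006], [0.24, 0.971, 0.001], [0.006, -0.001, -1.0]]
contact_force: [-1.1, 0.4, 0.1]
gripper_width: -0.003
gripper_force: 0.0
```

Call:
send_rows:
  plan:
    - [[0,0,-0.025],0,1]
    - [[0,0,-0.025],0,1]
    - [[0,0,-0.02],0,1]
    - [[0,0,-0.007],0,1]
    - [[0,0,0],0,1]

```text
clock: 9.7
ee_pos: [476.6, 38.3, 55.4]
tool_rot: [[-0.971, 0.24, 0.001], [0.24, 0.971, -0.0], [-0.001, 0.0, -1.0]]
contact_force: [0.3, -0.4, 0.3]
gripper_width: -0.003
gripper_force: 0.0
```

```bash
python3 - <<'E'
from h import *
c=read_camera("scene");save(c,"sc3.png",(190,100,120,100),6)
print(bot.observe()["ee_pos"],bot.observe()["contact_force"])
E
```

```text
[476.78380337  38.1739906   55.51528089] [-0.03042807  0.97424225  0.08179497]
```

View pics/sc3.png

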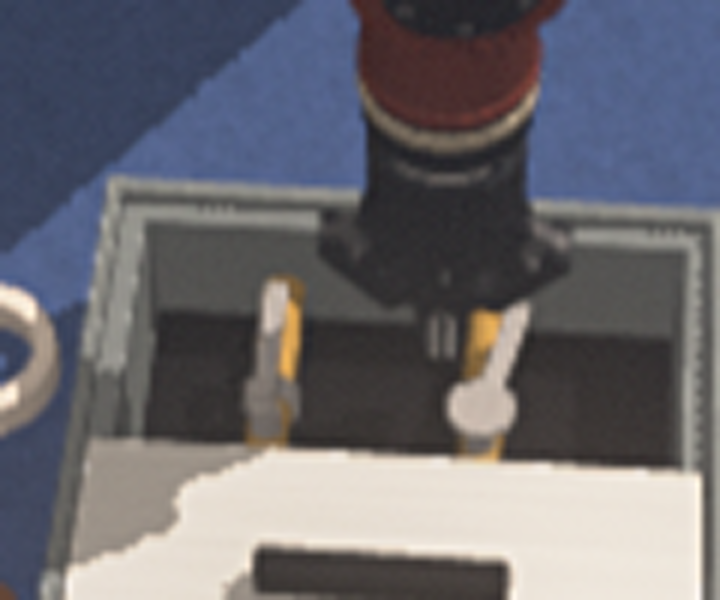

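The fingertips (px 440,345) are in the well, between the pipes and on the right side of the tagged handle. Now I sweep along the arc.

Call:
send_rows:
  plan:
    - [[0.0035,0.0072,0],0,1]
    - [[0.0017,0.0078,0],0,1]
    - [[0.0006,0.0056,0],0,1]
    - [[0.0013,0.0057,0],0,1]
    - [[0.0021,0.0057,0],0,1]
    - [[0.003,0.0056,0],0,1]
    - [[0.0038,0.0053,0],0,1]
    - [[0,0,0],0,1]

```text
clock: 10.75
ee_pos: [492.2, 81.6, 54.2]
tool_rot: [[-0.971, 0.24, 0.0], [0.24, 0.971, 0.001], [0.0, 0.001, -1.0]]
contact_force: [0.4, 0.3, 0.7]
gripper_width: -0.003
gripper_force: 0.0
```

Call:
send_rows:
  plan:
    - [[0.0046,0.0048,0],0,1]
    - [[0.0054,0.0043,0],0,1]
    - [[0.0061,0.0035,0],0,1]
    - [[0.0067,0.0027,0],0,1]
    - [[0.0071,0.0017,0],0,1]
    - [[0,0,0],0,1]

```text
clock: 11.5
ee_pos: [522.9, 98.3, 54.4]
tool_rot: [[-0.971, 0.24, 0.001], [0.24, 0.971, 0.001], [-0.001, 0.001, -1.0]]
contact_force: [-0.4, -0.9, -0.5]
gripper_width: 0.005
gripper_force: 0.0
```

Call:
send_rows:
  plan:
    - [[0.0039,-0.001,0],0,1]
    - [[0.0039,-0.001,0],0,1]

```text
clock: 11.75
ee_pos: [526.8, 97.2, 54.0]
tool_rot: [[-0.971, 0.24, -0.005], [0.24, 0.971, 0.003], [0.006, 0.002, -1.0]]
contact_force: [-17.7, 9.5, 14.7]
gripper_width: -0.003
gripper_force: 10.1
```

```bash
python3 - <<'E'
from h import *
c=read_camera("scene");save(c,"sc4.png",(190,100,120,100),6)
print(bot.observe()["ee_pos"],bot.observe()["contact_force"])
E
```

```text
[526.67829799  97.19465989  53.9436863 ] [-12.47648787   7.10984755   9.99525783]
```

View pics/sc4.png

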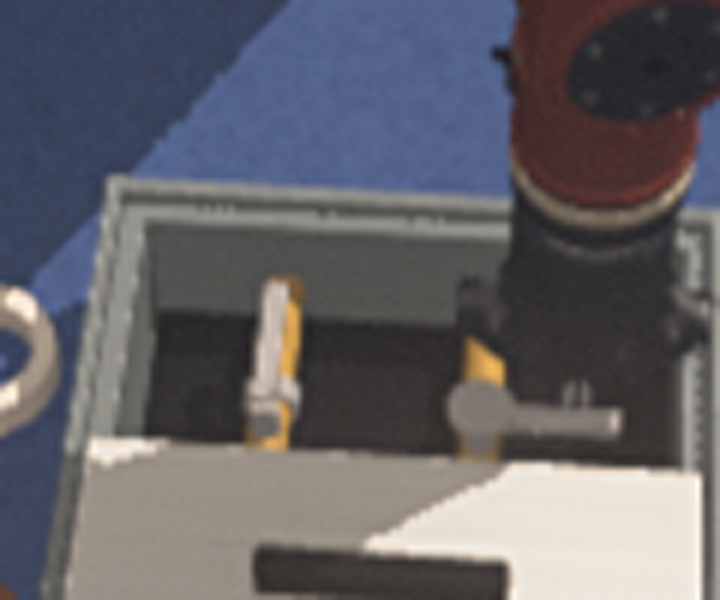

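The handle (px 480,410 to 620,422) now lies parallel to the cover edge, and the force has risen at the stop. I'll seat it a little more firmly, then back out.

Call:
send_rows:
  plan:
    - [[0.0029,-0.0007,0],0,1]
    - [[0,0,0],0,1]

```text
clock: 12.05
ee_pos: [527.0, 97.1, 53.8]
tool_rot: [[-0.971, 0.239, -0.01], [0.239, 0.971, 0.004], [0.01, 0.001, -1.0]]
contact_force: [-20.5, 9.7, 16.5]
gripper_width: 0.001
gripper_force: 11.4
```

Call:
send_rows:
  plan:
    - [[-0.0097,0.0024,0],0,1]
    - [[-0.0194,0.0048,0],0,1]
    - [[0,0,0],0,1]
    - [[0,0,0.05],0,1]
    - [[0,0,0.06],0,1]
    - [[0,0,0.06],0,1]
    - [[-0.03,0.05,0],0,1]
    - [[-0.03,0.05,0],0,1]
    - [[-0.03,0.05,0],0,1]
    - [[-0.03,0.05,0],0,1]

```text
clock: 13.3
ee_pos: [383.7, 304.2, 225.0]
tool_rot: [[-0.97, 0.241, 0.002], [0.241, 0.97, 0.001], [-0.002, 0.002, -1.0]]
contact_force: [0.8, 0.3, -0.3]
gripper_width: 0.002
gripper_force: 0.0
```

```bash
python3 - <<'E'
from h import *
c=read_camera("top");save(c,"top5.png",(165,115,170,150),4)
c=read_camera("scene");
print(bot.observe()["ee_pos"],bot.observe()["contact_force"])
E
```

```text
[381.71471706 306.49596287 224.89117435] [ 0.86437621 -1.8702448  -0.07438027]
```

View pics/top5.png

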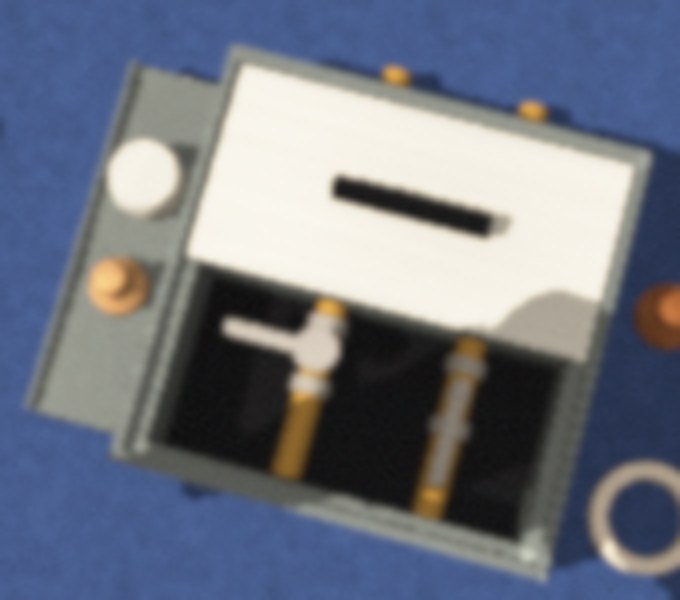

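The tagged handle (px 317,345 to 228,326) lies square across its pipe. The cover is still at its rear stop, and the other handle and the standing things have not moved.

```bash
python3 -c "
from bench import bot
print(bot.close_job())"
```

```text
the job is handed in; nothing more can be done
None
```

The job is handed in: I pushed the cover back to its rear stop, then turned the tagged (left) handle clockwise to its stop, square across its pipe. The final picture shows the other handle, the tin, both stamps and the tape where they were; the rest of the bench was not re-checked.

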